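# Tip a boxed column down into its case and flip the lid shut

### The arm

A 6-joint arm with a two-finger parallel gripper is mounted at the origin on the work surface. World frame = base frame: x ahead of the robot, y to its left, z up, the work surface at z = 0. Lengths are in m, angles in rad, forces in N, time in s.
With the tool pointing down it reaches from about 0.35 to 0.8 m from the base axis. Payload 7.3 kg.
Tool frame: the origin (TCP) lies midway between the tips of the shut fingers; the grasp point (between the pads) lies 19 mm behind it; z points along the fingers, y is the direction in which the jaws open and shut (so a half turn about z gives the same grasp; the last joint's range is limited). The gripper opens to 85 mm and grips with 20 to 120 N. Pads are 22 mm wide; open, the fingers measure 114 mm over their backs; the gripper's body (76 mm by 85 mm) begins 54 mm behind the grasp point. The pads swing forward as they close: fully open they stand 13 mm farther back than shut.
Start: joints at [-1.276, 0.342, 1.524, -0, 1.275, -0.146], TCP at [0.224, -0.475, 0.231] pointing down, gripper open.
Joint ranges: [-2.53, 2.53], [-0.77, 2.02], [0.04, 2.7], [-1, 4.14], [0.28, 2.66], [-3.11, 3.11]. Speed limits (rad/s): [2.57, 2.57, 3.14, 3.14, 3.14, 3.14].

### API

Orientations are given as [roll, pitch, yaw] about the fixed x, y, z axes, in that order (R = Rz(yaw) Ry(pitch) Rx(roll)).
In Python, from station import ctrl, optics gives the robot as it stands. The module is installed in compiled form; this text tells all that it offers.
- The arm moves only by the tool play_rows, never from a script. Its argument "increments" is a list that holds one entry, the list of rows, each a list of 7 numbers: the finger opening in mm, from 0 to 85.4, then the shift along the world's x, y, z in mm, then the turn, a rotation vector about the world's x, y, z in degrees. A call has 1 to 5 rows; each row shifts and turns the pose as measured when the row begins; what a row does not reach is not made up. A row lasts 1/10 s, in which the tool goes at most 50 mm and 8.59 degrees, less where a joint would pass 70% of its speed; a pose out of reach is approached as far as the arm can. A call with a gripper value outside its range is refused whole. The fingers move at their own pace and stop on an object; the grip force is fixed at half the most. Time passes only in rows, so rows that do not move let the fingers close. It gives the time, the measured TCP pose, the force and the opening at its end, in the units of the state.
- ctrl.sense(): the state, without advancing time (a new reading comes with each control period).
- optics.grab_frame(name): name is "side" or "top" or "wrist"; returns the picture (480x640x3 uint8, red, green, blue); there is no depth.
- optics.get_calibration(name): a dict with "fx", "fy", "cx", "cy" (pixels), "R" (3x3) and "t" (3): a world point X has camera coordinates R X + t. Camera axes: x right, y down, z forward; pixel columns grow to the right and rows downward; lengths in m; the calibration is good to about 2 mm. A picture is of the moment at which its call begins: read the wrist's pose just before it. get_calibration takes no time and is no camera call; for the wrist camera it gives the pose at the moment of the call.
- ctrl.close_job(): hands the job in, once; it reports no verdict.
The state is a dict: "clock": time; "joints": joint angles; "dq": joint speeds; "effort": joint torques, N m; "tool_pos": TCP position; "tcp_rot": TCP orientation; "wrist_force": force on the tool from outside, world axes, zero at the start; "wrist_torque": the same for the moment, N m; "grip_width": opening from 0.0 (shut) to 1.0 (fully open).
Only numpy, scipy, OpenCV 4.12 (cv2) and the standard library are available. Lean on these libraries where they do the work, as an engineer would, in place of code of your own. Each camera call takes 0.05 s, during which the arm holds its last target. There are 200 camera calls.

### The job

Put the boxed chromatography column away without picking it up: push the white carton that stands on end in the grey case so that it tips over along the case and lies flat inside, then push the blue lid over and press it fully shut. Do it all by pushing with the fingers, never lift the carton, leave everything else on the bench where it is, and finish clear of everything.

Things in the scene. Friction and masses are not known exactly. Their poses are not given: they have to be found in the camera images.
- case: Grey open-topped case fixed to the bench, outside 88 (its x) x 252 (its y) x 60 mm high, walls 6 mm, inner floor 6 mm above the bench. Origin: centre of its underside, on the bench (z = 0). Its y runs along its length; its -x long side, which looks towards the robot, carries the lid's hinge. A black pad 4 mm thick is stuck to the floor at one end; the carton stands at the other.
- carton: White carton with an orange band near its top, 40 x 40 x 150 mm, 0.11 to 0.22 kg, loose, standing on end on the case's inner floor, about 86 mm from the case's middle towards its +y or -y end. Origin: centre of its foot; z points along its 150 mm length, from foot to top.
- carton_mid (a point): Centre of the carton, 75 mm above its foot along its z. Pushed near its top towards the middle of the case, the carton tips over its lower edge (it balances at 15 degrees of lean) and falls by itself to lie along the case, its top end on the black pad, all of it below the case's rim.
- lid (a joint): Angle of the blue lid (rad): 0 = shut flat on the case's rim, grows as it opens upward and back towards the robot; starts 1.75 to 2.05 (leaning back past upright), stop at 2.15. The lid is a plate 88 mm from hinge to free edge, 252 mm long, 6 mm thick. Stiff hinge (0.09 Nm): the lid stays where it is left, so push it all the way down (1 to 2 N at its edge).
- lid_hinge (a point): Middle of the lid's hinge line, on top of the case's -x rim, 60 mm above the bench and 44 mm from the case's middle. The hinge line runs along the case's y. Carried by the lid.
- lid_edge (a point): Middle of the lid's free edge, on its outer face: 88 mm from the hinge along the lid and 6 mm out. When shut it lies over the case's +x rim, 66 mm above the bench.
- vial_rack: Bystander: white rack of small vials, 100 x 150 x 46 mm, loose, beside the case. Origin: centre of its underside.
- amber_bottle: Bystander: amber bottle with blue cap, 80 mm across, 170 mm tall, at a side. Origin: centre of its foot.
- clear_bottle: Bystander: clear bottle with blue cap, 70 mm across, 150 mm tall, at a side. Origin: centre of its foot.
- beaker: Bystander: glass beaker, 68 mm across, 85 mm tall, at a side. Origin: centre of its foot.
- tip_box: Bystander: grey box with orange cover, 88 x 123 x 67 mm, at a side. Origin: centre of its underside.
- wrench: Bystander: small steel wrench, 160 mm long, lying beyond the case. Origin: underside of its middle.
There are look-alikes about, which are no part of the job. Leave any green or red look-alike of the carton alone.

How it is judged:
By the outcome, as a careful person would: the job done as asked, in the order asked, and still so for the second after the job is handed in, with the robot touching nothing.
It also fails if it takes over 45 s, if anything falls off the work surface, if the arm or the gripper's body presses on something with over 40 N, if the wrist force passes 120 N, or if a joint passes its speed limit or range.

## Working session

There is one attempt and no reset: what is moved stays moved. The work goes in short steps, Python scripts to look and compute and a tool call to move; the robot and the scene stay as the last step left them, time stands still between calls to the robot, and variables do not carry over. Pictures are saved under pics/ and viewed, about 8 in all and at most 12, crops included, and the job is handed in when it is done.

Besides the shell and the picture viewer there is one more tool, called after "Request:" as name(argument=value, ...), one argument or row to a line, values as JSON. play_rows: Moves the arm, as the interface text tells. Its arguments: {"type":"object","properties":{"increments":{"type":"array","items":{"type":"array","items":{"type":"array","items":{"type":"number"}}}}},"required":["increments"]}

```bash
mkdir -p pics; python3 - <<'E'
from station import ctrl, optics
import cv2
for n in("top","side"):
    cv2.imwrite(f"pics/{n}0.png",optics.grab_frame(n)[...,::-1])
    print(n,optics.get_calibration(n))
print(ctrl.sense())
E
```

```text
top {'fx': 623.2107747491814, 'fy': 623.2107747491814, 'cx': 320.17901099155694, 'cy': 232.24795540073043, 'R': array([[-0.00916742, -0.9998937 , -0.01133773],
       [-0.99003259,  0.01066938, -0.14043373],
       [ 0.14053977,  0.0099373 , -0.99002516]]), 't': array([0.01162142, 0.63540418, 1.6386616 ])}
side {'fx': 571.6211536879966, 'fy': 571.6211536879966, 'cx': 307.3256084002349, 'cy': 228.36087968146134, 'R': array([[ 0.89070286, -0.45418839, -0.01900813],
       [-0.31777795, -0.59220033, -0.74048359],
       [ 0.32506243,  0.66559122, -0.67180558]]), 't': array([-0.5634466 ,  0.25772922,  1.4855906 ])}
{'clock': 0.1, 'joints': array([-1.27598883e+00,  3.42669767e-01,  1.52493870e+00,  7.66303994e-06,
        1.27542964e+00, -1.45967774e-01]), 'dq': array([-0.00010039, -0.00151877, -0.0028423 ,  0.00217758,  0.00020354,
        0.00144572]), 'effort': array([ 2.51412566e-03, -4.34447265e+01, -2.46491057e+01, -7.66256699e-05,
        4.54911904e-03,  3.19756305e-05]), 'tool_pos': array([ 0.22391413, -0.47444179,  0.23068079]), 'tcp_rot': array([-3.14016364e+00, -2.17490646e-04,  4.40772880e-01]), 'wrist_force': array([-0.17952785, -0.39895371,  0.70113736]), 'wrist_torque': array([0.00036709, 0.01597207, 0.00354341]), 'grip_width': 0.9969718441527223}
```

View pics/top0.png

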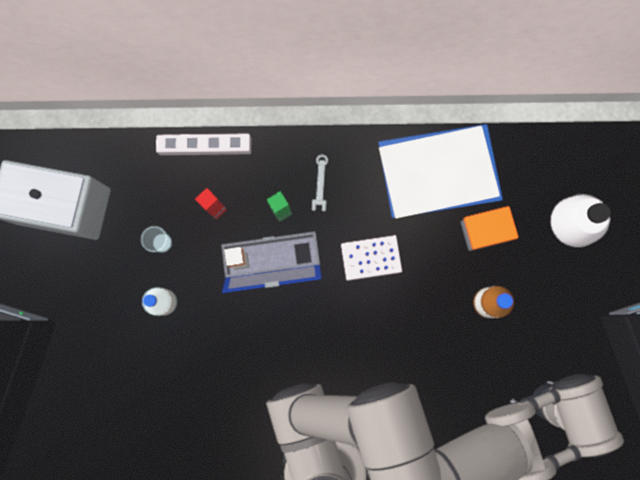

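View pics/side0.png

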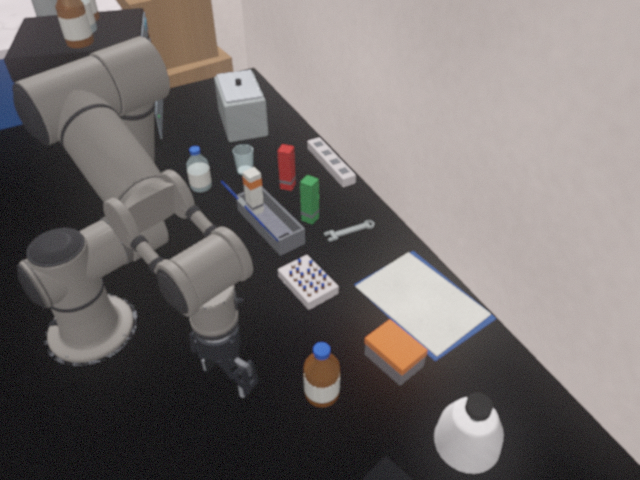

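The top view shows the case at about (222–320, 233–290). The carton stands at its left (+y) end at about (236, 258), the black pad is at (303, 253), and the blue lid leans towards the robot. I'll zoom in for corner pixels.

```bash
python3 - <<'E'
import cv2
im=cv2.imread("pics/top0.png")[222:302,210:332]
cv2.imwrite("pics/top0z.png",cv2.resize(im,None,fx=6.5,fy=6.5,interpolation=cv2.INTER_CUBIC))
E
```

```text
(no output)
```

View pics/top0z.png

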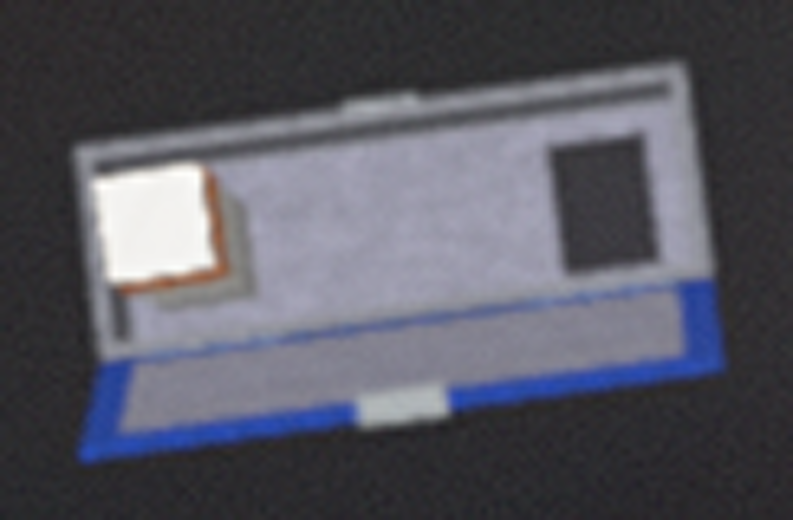

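The zoomed crop gives these corners:
- Case rim: (76,147), (685,64), (714,275), (103,358).
- Carton top: (93,178), (207,165), (222,272), (107,286).
- Lid edge: (82,460) to (724,370).

```bash
cat > h.py <<'E'
import numpy as np
from station import ctrl, optics
def ray(n,u,v,z):
    c=optics.get_calibration(n);R,t=c["R"],c["t"]
    d=R.T@np.array([(u-c["cx"])/c["fx"],(v-c["cy"])/c["fy"],1]);o=-R.T@t
    return o+d*(z-o[2])/d[2]
def proj(n,X):
    c=optics.get_calibration(n);p=c["R"]@X+c["t"]
    return p[:2]/p[2]*c["fx"]+[c["cx"],c["cy"]]
E
python3 - <<'E'
from h import *
np.set_printoptions(precision=4,suppress=True)
f=lambda p,z:ray("top",210+p[0]/6.5-.42,222+p[1]/6.5-.42,z)
r=np.array([f(p,.06) for p in[(76,147),(685,64),(714,275),(103,358)]])
k=np.array([f(p,.156) for p in[(93,178),(207,165),(222,272),(107,286)]])
print(r,[np.linalg.norm(r[i]-r[i-1]) for i in range(4)]);print(k,[np.linalg.norm(k[i]-k[i-1]) for i in range(4)])
C=r.mean(0);ey=(r[0]+r[3]-r[1]-r[2])[:2];ey/=np.linalg.norm(ey);ex=np.array([ey[1],-ey[0]])
print("case",C,"yaw deg",np.degrees(np.arctan2(-ey[0],ey[1])),ex,ey)
d=(k.mean(0)-C)[:2];print("carton",k.mean(0),"in case",d@ex,d@ey)
for a in np.arange(1.7,2.16,.05):
    h=C[:2]-.044*ex; m=h+ex*.088*np.cos(a)-ex*.006*np.sin(a)
    z=.06+.088*np.sin(a)+.006*np.cos(a)
    m2=h+ex*.088*np.cos(a);z2=.06+.088*np.sin(a)
    g=f((403,415),z2);print(round(a,2),m,z,(g[:2]-m2)@ex)
for n,z in(("green",.15),("red",.15)):pass
print("rack",ray("top",342,240,.046),ray("top",345,279,.046))
E
```

```text
[[0.6039 0.27   0.06  ]
 [0.6357 0.0191 0.06  ]
 [0.5484 0.0079 0.06  ]
 [0.517  0.2578 0.06  ]] [np.float64(0.08778830656143315), np.float64(0.25289449341832787), np.float64(0.08799500367513899), np.float64(0.2518318833096416)]
[[0.5798 0.2469 0.156 ]
 [0.5844 0.2027 0.156 ]
 [0.5428 0.1966 0.156 ]
 [0.5379 0.2409 0.156 ]] [np.float64(0.04238931330141432), np.float64(0.044391205453738994), np.float64(0.042064064048801156), np.float64(0.04464475153037978)]
case [0.5763 0.1387 0.06  ] yaw deg 7.198221352690723 [0.9921 0.1253] [-0.1253  0.9921]
carton [0.5613 0.2218 0.156 ] in case -0.004486159545757846 0.08430262982006705
1.7 [0.5155 0.131 ] 0.14649343635404408 -0.034047058898873155
1.75 [0.5112 0.1305] 0.1455212869910095 -0.02965418874945217
1.8 [0.507  0.1299] 0.14433537894912263 -0.02528594094278941
1.85 [0.5028 0.1294] 0.14293867638087931 -0.02095323382346229
1.9 [0.4988 0.1289] 0.14133467031531144 -0.01666689690283876
1.95 [0.4948 0.1284] 0.13952736993223278 -0.0124376437909393
2.0 [0.4909 0.1279] 0.13752129254137713 -0.00827604541799116
2.05 [0.4871 0.1274] 0.13532145229147674 -0.004192503612608164
2.1 [0.4834 0.127 ] 0.1329333476375017 -0.000197225102636413
2.15 [0.4798 0.1265] 0.13036294759738615 0.00369980399635005
rack [ 0.6136 -0.0533  0.046 ] [ 0.5085 -0.0598  0.046 ]
```

Request:
play_rows(
  increments=[
    [[0, 20, 44, 4, 0, 0, -6], [0, 20, 44, 4, 0, 0, -6], [0, 20, 44, 4, 0, 0, -6], [0, 20, 44, 4, 0, 0, 0], [0, 20, 44, 4, 0, 0, 0]],
  ],
)

```text
clock: 0.6
tool_pos: [0.3228, -0.2511, 0.2477]
tcp_rot: [-3.136, 0.002, 0.104]
wrist_force: [0.5, 0.1, -0.1]
grip_width: 0.143
```

Request:
play_rows(
  increments=[
    [[0, 20, 44, 0, 0, 0, 0], [0, 20, 44, 0, 0, 0, 0], [0, 20, 44, 0, 0, 0, 0], [0, 20, 44, 0, 0, 0, 0], [0, 20, 44, 0, 0, 0, 0]],
  ],
)

```text
clock: 1.1
tool_pos: [0.4238, -0.0222, 0.248]
tcp_rot: [-3.137, 0.001, 0.101]
wrist_force: [1.3, -0.3, 0.2]
grip_width: -0.004
```

Request:
play_rows(
  increments=[
    [[0, 20, 44, 0, 0, 0, 0], [0, 20, 44, 0, 0, 0, 0], [0, 20, 44, 0, 0, 0, 0], [0, 20, 44, 0, 0, 0, 0], [0, 0, 0, 0, 0, 0, 0]],
  ],
)

```text
clock: 1.6
tool_pos: [0.5051, 0.1658, 0.2463]
tcp_rot: [-3.136, 0.002, 0.108]
wrist_force: [0.5, 0.2, 0.2]
grip_width: -0.0
```

Request:
play_rows(
  increments=[
    [[0, 17, 41, 0, 0, 0, 1], [0, 17, 40, 0, 0, 0, 0], [0, 16, 38, 0, 0, 0, 0], [0, 0, 0, 0, 0, 0, 0], [0, 0, 0, 0, 0, 0, 0]],
  ],
)

```text
clock: 2.1
tool_pos: [0.5547, 0.2881, 0.2424]
tcp_rot: [-3.139, 0.009, 0.127]
wrist_force: [-0.3, 0.3, -0.1]
grip_width: 0.003
```

Request:
play_rows(
  increments=[
    [[0, 0, 0, -38, 0, 0, 0], [0, 0, 0, -38, 0, 0, 0], [0, 0, 0, -32, 0, 0, 0], [0, 0, 0, 0, 0, 0, 0]],
  ],
)

```text
clock: 2.5
tool_pos: [0.5537, 0.2831, 0.133]
tcp_rot: [-3.14, 0.008, 0.123]
wrist_force: [-0.3, -0.5, -0.3]
grip_width: -0.002
```

```bash
python3 - <<'E'
from h import *
import cv2
print(ctrl.sense()["tool_pos"],ctrl.sense()["tcp_rot"])
a=optics.grab_frame("top")[200:310,190:340,::-1];b=optics.grab_frame("side")[120:270,160:340,::-1]
cv2.imwrite("pics/1.png",np.hstack([cv2.resize(a,(400,293)),cv2.resize(b,(352,293))]))
E
```

```text
[0.55373662 0.28311611 0.13300736] [-3.13992886  0.00780016  0.12330336]
```

View pics/1.png

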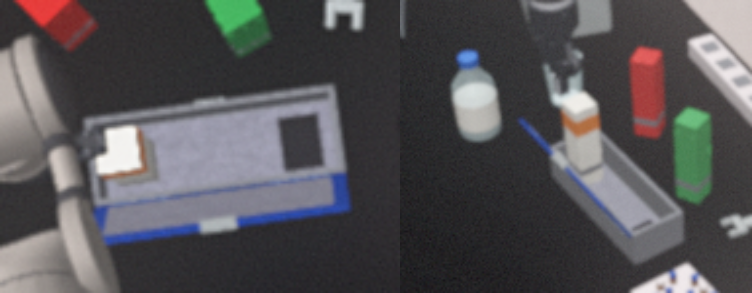

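The finger sits just behind the carton's +y face and centred on it. I'll push along the case.

Request:
play_rows(
  increments=[
    [[0, 1.5, -12, 0, 0, 0, 0], [0, 1, -10, 0, 0, 0, 0], [0, 1, -8, 0, 0, 0, 0], [0, 1, -8, 0, 0, 0, 0], [0, 1, -8, 0, 0, 0, 0]],
  ],
)

```text
clock: 3.1
tool_pos: [0.566, 0.2348, 0.1461]
tcp_rot: [-3.136, -0.014, 0.123]
wrist_force: [0.3, -1.2, -0.3]
grip_width: -0.0
```

Request:
play_rows(
  increments=[
    [[0, 1, -8, 0, 0, 0, 0], [0, 1, -8, 0, 0, 0, 0]],
  ],
)

```text
clock: 3.3
tool_pos: [0.5684, 0.2171, 0.1466]
tcp_rot: [-3.136, -0.014, 0.122]
wrist_force: [-0.2, 0.3, -0.1]
grip_width: -0.003
```

```bash
python3 - <<'E'
from h import *
import cv2
print(ctrl.sense()["tool_pos"],ctrl.sense()["wrist_force"])
a=optics.grab_frame("top")[200:310,190:340,::-1];b=optics.grab_frame("side")[120:270,160:340,::-1]
cv2.imwrite("pics/2.png",np.hstack([cv2.resize(a,(400,293)),cv2.resize(b,(352,293))]))
E
```

```text
[0.56839989 0.21708483 0.14661726] [-0.24202922  0.2990991  -0.13411233]
```

View pics/2.png

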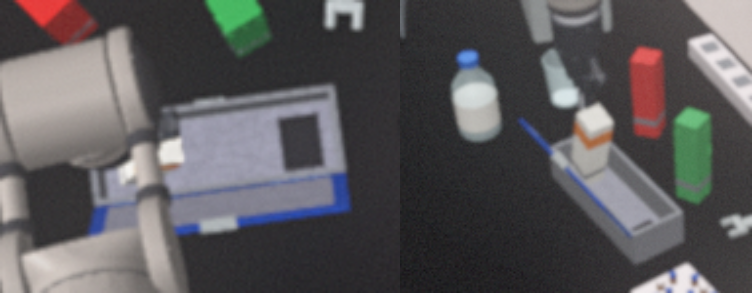

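In the side view the carton has shifted slightly and begun to lean. The tip has risen to z = 0.147, so I'll bring it down while pushing on.

Request:
play_rows(
  increments=[
    [[0, 0, -5, -6, 0, 0, 0], [0, 0, -5, -4, 0, 0, 0]],
  ],
)

```text
clock: 3.6
tool_pos: [0.5686, 0.2068, 0.1361]
tcp_rot: [-3.136, -0.015, 0.122]
wrist_force: [0.1, 1.0, 0.5]
grip_width: -0.005
```

Request:
play_rows(
  increments=[
    [[0, 0, -6, 0, 0, 0, 0], [0, 0, 0, 0, 0, 0, 0]],
  ],
)

```text
clock: 3.8
tool_pos: [0.5679, 0.1998, 0.1347]
tcp_rot: [-3.136, -0.012, 0.122]
wrist_force: [0.7, 0.6, 0.0]
grip_width: -0.0
```

```bash
python3 - <<'E'
from h import *
import cv2
print(ctrl.sense()["tool_pos"],ctrl.sense()["wrist_force"])
b=optics.grab_frame("side")[130:270,200:340,::-1]
cv2.imwrite("pics/3.png",cv2.resize(b,(560,560),interpolation=cv2.INTER_CUBIC))
E
```

```text
[0.56789367 0.19979413 0.13468938] [0.69621463 0.585491   0.00532736]
```

View pics/3.png

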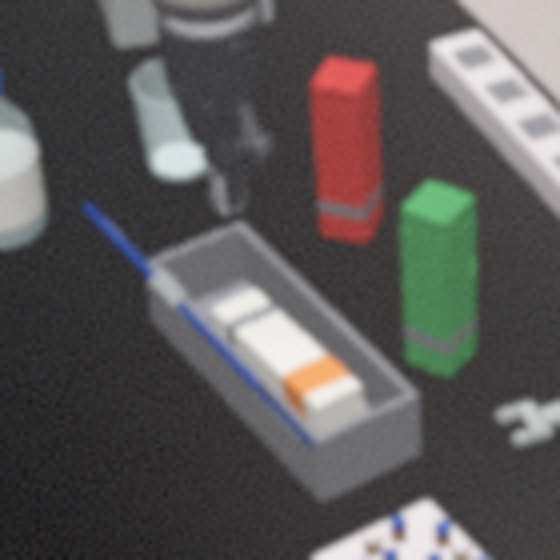

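The carton lies flat in the case, with its orange-banded end on the pad at crop (325,380). Next I'll rise and go behind the lid.

Request:
play_rows(
  increments=[
    [[0, 0, 10, 35, 0, 0, 0], [0, 0, 0, 40, 0, 0, 0], [0, 0, 0, 40, 0, 0, 0], [0, -35, -22, 0, 0, 0, 0], [0, -38, -22, 0, 0, 0, 0]],
  ],
)

```text
clock: 4.35
tool_pos: [0.4967, 0.168, 0.2532]
tcp_rot: [-3.135, -0.016, 0.124]
wrist_force: [-0.9, 0.0, 0.5]
grip_width: 0.001
```

Request:
play_rows(
  increments=[
    [[0, -35, -22, 0, 0, 0, 0], [0, -30, -22, 0, 0, 0, 0], [0, 0, 0, 0, 0, 0, 0], [0, 0, 0, 0, 0, 0, 0]],
  ],
)

```text
clock: 4.75
tool_pos: [0.426, 0.1221, 0.2555]
tcp_rot: [-3.135, -0.02, 0.125]
wrist_force: [-0.2, 0.7, -0.9]
grip_width: -0.001
```

```bash
cat >> h.py <<'E'
def cs():
    p=ctrl.sense()["tool_pos"];d=p-[.5763,.1387,0];return np.round([d[0]*.9921+d[1]*.1253,-d[0]*.1253+d[1]*.9921,p[2]],4)
E
python3 - <<'E'
from h import *
import cv2
print(ctrl.sense()["tool_pos"],cs())
a=optics.grab_frame("top")[200:310,130:340,::-1];b=optics.grab_frame("side")[120:270,160:340,::-1]
cv2.imwrite("pics/4.png",np.hstack([cv2.resize(a,(440,230)),cv2.resize(b,(352,293))[:230]]))
E
```

```text
[0.4259671  0.12209913 0.25547109] [-0.1512  0.0024  0.2555]
```

View pics/4.png

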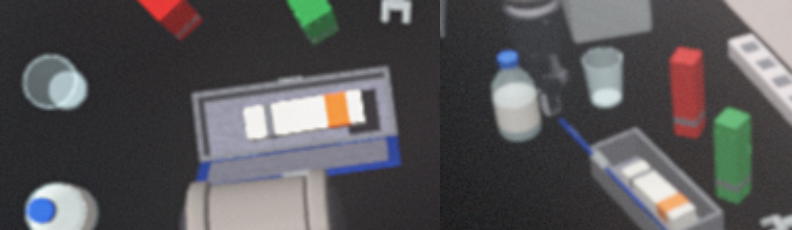

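The beaker is upright, the carton is flat with its top end over the pad, and the gripper is behind the lid. I'll go down and push.

Request:
play_rows(
  increments=[
    [[0, 0, 0, -40, 0, 0, 0], [0, 0, 0, -40, 0, 0, 0], [0, 0, 0, -40, 0, 0, 0], [0, 0, 0, -14, 0, 0, 0], [0, 0, 0, 0, 0, 0, 0]],
  ],
)

```text
clock: 5.35
tool_pos: [0.4322, 0.1253, 0.117]
tcp_rot: [-3.135, -0.026, 0.129]
wrist_force: [0.6, -0.0, 0.0]
grip_width: 0.004
```

Request:
play_rows(
  increments=[
    [[0, 15, 1.5, 0, 0, 0, 0], [0, 15, 1.5, 0, 0, 0, 0], [0, 12, 1.5, 0, 0, 0, 0], [0, 12, 1.5, 0, 0, 0, 0], [0, 12, 1.5, 0, 0, 0, 0]],
  ],
)

```text
clock: 5.85
tool_pos: [0.5028, 0.1354, 0.1191]
tcp_rot: [-3.134, -0.025, 0.132]
wrist_force: [-1.5, 0.1, 1.8]
grip_width: -0.002
```

```bash
python3 -c "
from h import *
print(cs(),ctrl.sense()['wrist_force'])"
```

```text
[-0.0734  0.006   0.1191] [-1.48266769  0.05353707  1.84424929]
```

Request:
play_rows(
  increments=[
    [[0, 12, 1.5, 5, 0, 0, 0], [0, 10, 1, 5, 0, 0, 0], [0, 10, 1, 0, 0, 0, 0], [0, 9, 1, -2, 0, 0, 0], [0, 8, 1, -3, 0, 0, 0]],
  ],
)

```text
clock: 6.35
tool_pos: [0.5569, 0.1435, 0.1271]
tcp_rot: [-3.134, -0.026, 0.134]
wrist_force: [-1.1, 0.4, -0.2]
grip_width: -0.002
```

```bash
python3 -c "
from h import *
print(cs(),ctrl.sense()['wrist_force'])"
```

```text
[-0.0187  0.0072  0.1271] [-1.09903527  0.42172048 -0.15709532]
```

Request:
play_rows(
  increments=[
    [[0, 6, 0.5, -7, 0, 0, 0], [0, 6, 0.5, -9, 0, 0, 0], [0, 5, 0.5, -10, 0, 0, 0], [0, 4, 0.5, -10, 0, 0, 0]],
  ],
)

```text
clock: 6.75
tool_pos: [0.5819, 0.1463, 0.0898]
tcp_rot: [-3.134, -0.031, 0.134]
wrist_force: [0.0, 0.5, 1.0]
grip_width: -0.003
```

```bash
python3 -c "
from h import *
print(cs(),ctrl.sense()['wrist_force'])"
```

```text
[0.0065 0.0068 0.0898] [0.01356305 0.5056343  0.96094097]
```

Request:
play_rows(
  increments=[
    [[0, 4, 0.5, -8, 0, 0, 0], [0, 4, 0.5, -8, 0, 0, 0], [0, 3, 0, -6, 0, 0, 0], [0, 3, 0, -4, 0, 0, 0]],
  ],
)

```text
clock: 7.15
tool_pos: [0.5919, 0.1473, 0.0652]
tcp_rot: [-3.133, -0.019, 0.135]
wrist_force: [-38.4, -5.2, 71.2]
grip_width: -0.002
```

```bash
python3 -c "
from h import *
print(cs(),ctrl.sense()['wrist_force'])"
```

```text
[0.0165 0.0065 0.0652] [-38.3772801   -5.15028441  71.18716759]
```

The lid is down hard on the rim, with 71 N at z = 0.065, where its top face should be. I'll back off straight up.

Request:
play_rows(
  increments=[
    [[0, -2, 0, 8, 0, 0, 0], [0, 0, 0, 30, 0, 0, 0], [0, 0, 0, 40, 0, 0, 0], [0, 0, 0, 45, 0, 0, 0], [0, 0, 0, 45, 0, 0, 0]],
  ],
)

```text
clock: 7.65
tool_pos: [0.5849, 0.1467, 0.2322]
tcp_rot: [-3.133, -0.004, 0.135]
wrist_force: [-0.1, -0.0, 0.7]
grip_width: -0.002
```

Request:
play_rows(
  increments=[
    [[0, -40, -25, 10, 0, 0, 0], [0, -40, -25, 0, 0, 0, 0], [0, -40, -25, 0, 0, 0, 0], [0, -40, -30, 0, 0, 0, 0], [0, 0, 0, 0, 0, 0, 0]],
  ],
)

```text
clock: 8.15
tool_pos: [0.4254, 0.0405, 0.2494]
tcp_rot: [-3.135, -0.023, 0.138]
wrist_force: [-0.1, -0.2, 0.9]
grip_width: 0.002
```

```bash
python3 - <<'E'
from h import *
import cv2
s=ctrl.sense();print(s["tool_pos"],s["wrist_force"])
a=optics.grab_frame("top")[190:310,130:430,::-1];b=optics.grab_frame("side")[120:320,160:400,::-1]
cv2.imwrite("pics/5t.png",a);cv2.imwrite("pics/5.png",np.vstack([cv2.resize(a,(600,240),interpolation=cv2.INTER_CUBIC),cv2.resize(b,(600,500))[:350]]))
E
```

```text
[0.42536396 0.04048934 0.24942088] [-0.09052872 -0.20874066  0.94802496]
```

View pics/5.png

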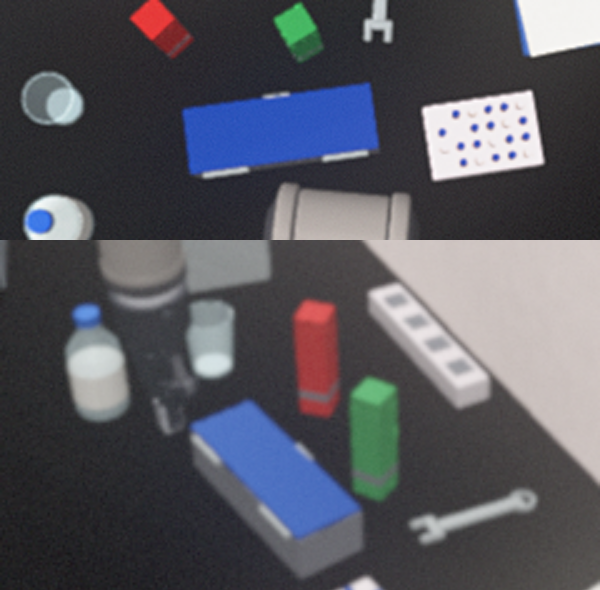

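The picture shows the blue lid flat on the case, with the far edge corners at full-image (221.5, 244.5) and (315.5, 232). The bystanders haven't moved. One numeric check against the shut pose, then I'll hand in.

```bash
python3 - <<'E'
from h import *
ex=np.array([.9921,.1253,0]);ey=np.array([-.1253,.9921,0]);C=np.array([.5763,.1387,0])
for a in(0,.1,.2):
    m=C-.044*ex+[0,0,.06]+ex*(.088*np.cos(a)-.006*np.sin(a))+np.array([0,0,.088*np.sin(a)+.006*np.cos(a)])
    print(a,proj("top",m+.126*ey),proj("top",m-.126*ey))
E
```

```text
0 [221.17446743 243.82934816] [314.87151216 231.09998809]
0.1 [220.66146879 243.81162528] [314.85841636 231.01445335]
0.2 [220.18932693 244.12461584] [314.8901193 231.2586984]
```

```bash
python3 - <<'E'
from h import *
ex=np.array([.9921,.1253,0]);ey=np.array([-.1253,.9921,0]);C=np.array([.5763,.1387,0])
for a in(0,.1,.2):
    m=C-.044*ex+[0,0,.06]+ex*(.088*np.cos(a)-.006*np.sin(a))+np.array([0,0,.088*np.sin(a)+.006*np.cos(a)])
    print(a,proj("side",m+.126*ey),proj("side",m-.126*ey))
print("seen (258.8,184.8) (304.8,228.8)"); s=ctrl.sense();print(s["clock"],abs(s["dq"]).max())
ctrl.close_job()
E
```

```text
0 [260.49502044 183.5067194 ] [304.85769939 226.79740554]
0.1 [260.0083248  181.43138928] [304.49409853 224.69115165]
0.2 [259.28476944 179.47648873] [303.87900223 222.72315572]
seen (258.8,184.8) (304.8,228.8)
8.25 0.051680761669669235
the job is handed in; nothing more can be done
```

The carton is lying flat in the case and the lid is shut on top of it. I handed the job in at 8.25 s.

- **Carton:** I pushed it near its top with the closed fingers and never lifted it. It tipped along the case, and the pictures taken before shutting the lid show its orange-banded end on the black pad.
- **Lid:** I pushed it over from behind and pressed it down until it stopped hard, with the fingertip at 65 mm, against 66 mm for a shut lid.
- **Last checks:** In the side view the lid corners match a fully shut lid within about 2 pixels; a lid 0.1 rad open would sit 2 pixels further off. The top view matched within about 1 pixel but can't tell small openings apart.
- **Bystanders:** Those in the last picture (rack, beaker, clear bottle, wrench, red and green look-alikes) look where they were. The amber bottle and tip box were outside the later pictures; the arm only passed them at the start, with the fingertips at about 0.25 m.
- **Finish:** The gripper stopped clear of everything at a height of 0.25 m, with wrist force under 1 N.

Two things went less smoothly than planned:
- **Hard final press:** It read about 81 N in total, 71 N of it vertical. That is much more than shutting the lid needed but under the 120 N limit, and only the fingertips pressed.
- **Fingertip drift:** The fingertip rose about 13 mm during the carton push, so I brought it back down partway through.

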